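# Hook out the filter tray of the downdraft mixing station

## Task

The filter mat under the paint-mixing station is due for a change. Stand whatever is in the way of its tray aside on the bench, upright; then take the T-handle hook from under the riser shelf, drop its tip into the finger hole of the tray and draw the tray steadily out to its stop. Unhook, lay the hook flat on the bench clear of the tray, and do not touch the tray with the gripper, push anything with the tray, or knock anything over or about.

Things in the scene. Friction and masses are not known exactly. Their poses are not given: they have to be found in the camera images.
- hook_mid (a point): Middle of the shank of the loose T-handle pull hook (170 g, 192 mm long): a straight steel bar 10 mm wide, 12 mm tall, this point at the bar's centre, 30 mm above the tool's underside. x runs along the shank from handle to hook end, z up. The tool lies by itself tip down on handle and tip. At the start the handle is under the riser shelf, 103 to 120 mm of the hook end sticking out.
- hook: The same hook; origin on the underside, under the centre of its black T-handle, 87.5 mm behind hook_mid. The T-handle is a crossbar 90 mm across, 26 mm along the shank, 36 mm tall; a 30 mm wide collar, seen only, not felt, covers the next 11 mm of shank. To work the tray, hold the shank close in front of the handle (35 mm ahead of this origin), the handle behind the fingers.
- hook_tip (a point): Lower end of the hook's tip, an 8 mm round pin with a rounded end, pointing straight down at the end of the shank: 175 mm ahead of the handle's centre, level with the tool's underside. Held by the hook end, the tool cannot reach the tray's hole: the gripper meets the station's deck first.
- riser_edge (a point): Middle of the top front edge of the riser, a fixed plywood shelf 300 mm wide, 220 mm deep, its board 90 to 106 mm above the bench, on two 16 mm side panels (138 mm left and right). Its local -x points out of its open front over the bench, +x back under it. Tins, a bottle and a box stand on it from 70 mm behind the edge, to 225 mm above the bench.
- booth_front (a point): Middle of the front edge of the mixing station's deck, at its top, 130 mm above the bench. Fixed steel box 300 mm wide, 280 deep, back panel 280 high; local -x points out of its front, as the tray goes. The 12 mm deck overhangs the front by 80 mm, closed by cheeks at the sides; a notch 60 mm wide, 80 mm deep in the middle of its edge, open above and in front, gives access to the tray's tongue.
- tray (a joint): How far the filter tray is out, in m: 0 fully home, 0.150 at its stop. It starts 0 to 0.02 out. It resists with about 3 N of friction plus 12 N per m/s, and stays where it is left. A container (can, bottle or tub) stands in its way at the start, 70 to 100 mm in front of the deck's edge.
- tray_hole (a point): Centre of the round vertical finger hole (27 mm across) at the top of the tray's level sheet tongue (44 mm long, 50 wide, 4 thick), 34 mm above the bench, open below; moves with the tray. Axes as booth_front: -x is out. The tongue ends 22 mm ahead; the pan (180 mm wide, 190 long, 10 to 44 mm above the bench) begins 21 mm behind. Tray home: hole 61 mm behind the deck's edge.
- can_mid (a point): Centre of the steel can: upright cylinder 66 mm in diameter, 100 mm tall, about 320 g, loose; this point 50 mm up. One of three containers (can, bottle, tub): any one of them may stand in front of the tray, the other two stand to either side, clear of it.
- bottle_mid (a point): Centre of the white plastic bottle with a black cap: 60 mm in diameter, straight-sided up to 84 mm, 115 mm tall with its 30 mm wide cap, about 220 g, loose; this point 57.5 mm up.
- tub_mid (a point): Centre of the grey tub with a white lid: 62 to 64 mm in diameter below, lid 66 mm in diameter from 66 to 80 mm up, 80 mm tall, about 200 g, loose; this point 40 mm up.
- cups: Stack of clear mixing cups on the rear of the station's deck, 90 mm in diameter, 148 mm tall (to 280 mm above the bench); origin under it. To be left alone.
- deck_can: Paint can on the rear of the station's deck, 100 mm in diameter, 110 mm tall; origin under it. To be left alone.
- jar: Small lidded sample jar on the front of the deck beside the notch, 50 mm in diameter, 60 mm tall; origin under it. To be left alone.
- tape: Roll of masking tape lying flat on the bench near the robot, 96 mm in diameter, 25 mm tall; origin under its centre. To be left alone.
- spatula: Mixing spatula lying on the bench near the robot, about 250 mm long along its x. To be left alone.
Things that resemble listed ones, but are neither listed nor needed, are in the scene too. Leave any blue look-alike of the part that bears tub_mid alone. What is shaped like the part that bears bottle_mid but blue is not meant.

How it is judged:
By the outcome, as a careful person would: the job done as asked, in the order asked, and still so for the second after the job is handed in, with the robot touching nothing.
It also fails if it takes over 70 s, if anything falls off the work surface, if the arm or the gripper's body presses on something with over 40 N, if the wrist force passes 120 N, or if a joint passes its speed limit or range.

## Robot

A 7-joint arm with a two-finger parallel gripper is mounted at the origin on the work surface. World frame = base frame: x ahead of the robot, y to its left, z up, the work surface at z = 0. Lengths are in mm, angles in degrees, forces in N, time in s.
With the tool pointing down it reaches from about 425 to 950 mm from the base axis. Payload 4.7 kg.
Tool frame: the origin (TCP) lies on the centre line of the jaws, within the pads' length; the fingertips stand 14 mm ahead of it and the grasp point (between the pads) lies 5 mm behind it (arm.tip_reach is the distance from the TCP to the fingertips, in mm); z points along the fingers, y is the line along which they close (so a half turn about z gives the same grasp; the last joint's range is limited). The gripper opens to 85 mm and grips with 20 to 120 N. Pads are 22 mm wide; open, the fingers measure 114 mm over their backs; the gripper's body (76 mm by 85 mm) begins 54 mm behind the grasp point. The pads swing forward as they close: fully open they stand 13 mm farther back than shut.
Start: joints at [71.167, 26.849, -2.785, 87.806, 1.381, 65.374, -4.715], TCP at [199.393, -644.895, 245.335] pointing down, gripper open.
Joint ranges: [-148.3, 148.3], [-19.14, 114.17], [-79.39, 73.82], [5.75, 140.21], [-59.74, 239.74], [12.07, 113.84], [-152.46, 152.46]. Speed limits (degrees/s): [147.25, 147.25, 180, 180, 180, 180, 180].

## Interface

Orientations are given as [roll, pitch, yaw] about the fixed x, y, z axes, in that order (R = Rz(yaw) Ry(pitch) Rx(roll)).
In Python, from station import arm gives the robot as it stands.
- The arm moves only by the tool drive_tool, never from a script. Its argument "increments" is a list that holds one entry, the list of rows, each a list of 4 numbers: the shift along the tool's x, y, z in mm, then the turn about the tool's z in rad. A call has 1 to 5 rows; each row is the pose to reach, as a shift and turn from the pose commanded when the call began, along the tool's axes at that moment; what a row does not reach only later rows make up. A row lasts 1/8 s, in which the tool goes at most 62.5 mm and 10.7 degrees, less where a joint would pass 70% of its speed; a pose out of reach is approached as far as the arm can. A call with a gripper value outside its range is refused whole. "fingers" is the finger opening in mm, from 0 to 85.4, set as the call begins (left out, the last holds). The fingers move at their own pace and stop on an object; "force" is the grip in N (left out, the last holds). Time passes only in rows, so rows that repeat a pose let the fingers close. It gives the time, the measured TCP pose, the force, the opening and the grip force at its end, in the units of the state.
- arm.state(): the state, without advancing time (a new reading comes with each control period).
- arm.read_camera(name): name is "scene" or "side" or "wrist"; returns a dict with "image" (420x560x3 uint8, red, green, blue), "vfov" (degrees; the focal length in pixels is half the picture's height over the tangent of half this angle, whatever the lens; pixels are square), "cx", "cy" (the principal point, pixels), "D" ([k1, k2, p1, p2, k3] as OpenCV has them; the pictures are not rectified), "cam_to_world" (4x4, takes a point from camera to world coordinates); the wrist camera has in their place "hand_eye" (4x4, takes a point from camera to tool coordinates, whose origin is the TCP and whose axes are the flange's). Camera axes: x right, y down, z forward; pixel columns grow to the right and rows downward; lengths in mm; the calibration is good to about 2 mm. A picture is of the moment at which its call begins: read the wrist's pose just before it. There is no depth.
- arm.finish_job(): hands the job in; it is judged then, once.
The state is a dict: "clock": time; "joints": joint angles; "joint_velocities": joint speeds; "effort": joint torques, N m; "position": TCP position; "eef_rot": TCP orientation; "force": force on the tool from outside, world axes, zero at the start; "wrist_torque": the same for the moment, N m; "gripper_width": finger opening in mm; "finger_force": force on a finger pad.
Only numpy, scipy, OpenCV 4.12 (cv2) and the standard library are available. Lean on these libraries where they do the work, as an engineer would, in place of code of your own. Each camera call takes 0.05 s, during which the arm holds its last target. There are 200 camera calls.

## Working session

There is one attempt and no reset: what is moved stays moved. The work goes in short steps, Python scripts to look and compute and a tool call to move; the robot and the scene stay as the last step left them, time stands still between calls to the robot, and variables do not carry over. Pictures are saved under pics/ and viewed, at most 11 in all, crops included, and the job is handed in when it is done.

Besides the shell and the picture viewer there is one more tool, called after "Call:" as name(argument=value, ...) on one line, values as JSON. drive_tool: Moves the arm, as the interface text tells. Its arguments: {"type":"object","properties":{"increments":{"type":"array","items":{"type":"array","items":{"type":"array","items":{"type":"number"}}}},"fingers":{"type":"number"},"force":{"type":"number"}},"required":["increments"]}

```bash
mkdir -p pics; ls; python3 - <<'E'
from station import arm
import cv2,pickle
s=arm.state();print(s['position'],s['eef_rot'],s['gripper_width'],s['clock'])
d={}
for n in("scene","side"):
    c=arm.read_camera(n);d[n]=c
    cv2.imwrite(f'pics/{n}0.png',c['image'][:,:,::-1]);print(n,c['vfov'],c['cx'],c['cy'],c['D'],c['cam_to_world'])
pickle.dump(d,open('d0.pkl','wb'))
E
```

```text
pics
[ 199.17986839 -644.37488592  244.26569788] [-1.79889406e+02  4.54429683e-03  1.71758830e+01] 85.14429400502864 0.0
scene 52.064789140074126 276.5552322207522 210.52764703461315 [-0.00217318  0.          0.          0.          0.        ] [[ 6.17515715e-01  6.26928188e-01 -4.75010936e-01  1.09856854e+03]
 [ 7.86543528e-01 -4.88451308e-01  3.77842029e-01 -3.97970041e+02]
 [ 4.86010615e-03 -6.06940168e-01 -7.94732667e-01  1.04358659e+03]
 [ 0.00000000e+00  0.00000000e+00  0.00000000e+00  1.00000000e+00]]
side 55.35063690407763 273.1732895067663 208.64838591134256 [-0.06466352  0.          0.          0.          0.        ] [[-9.93712526e-01 -9.25927395e-02  6.29444290e-02  4.89742913e+02]
 [-1.11411015e-01  7.62072549e-01 -6.37834631e-01  6.48442354e+02]
 [ 1.10906344e-02 -6.40836964e-01 -7.67596888e-01  8.65988706e+02]
 [ 0.00000000e+00  0.00000000e+00  0.00000000e+00  1.00000000e+00]]
```

View pics/scene0.png

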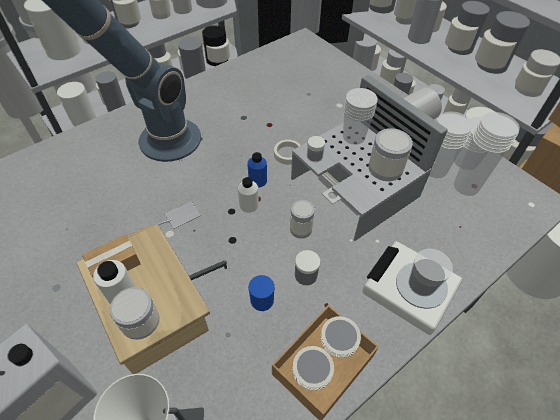

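View pics/side0.png

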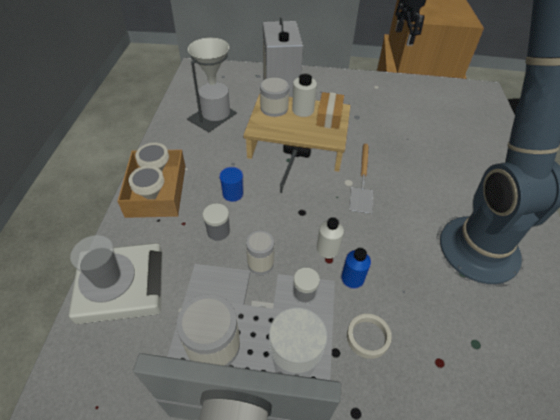

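```bash
cat > h.py <<'E'
import numpy as np,cv2,pickle
def K(c):
    f=c['image'].shape[0]/2/np.tan(np.radians(c['vfov']/2));return np.array([[f,0,c['cx']],[0,f,c['cy']],[0,0,1.]])
def ray(c,p,T=None):
    T=np.array(c['cam_to_world'] if T is None else T)
    n=cv2.undistortPoints(np.array([[p]],float),K(c),np.array(c['D'],float))[0,0]
    v=T[:3,:3]@[n[0],n[1],1];return T[:3,3],v/np.linalg.norm(v)
def plane(c,p,z,T=None):
    o,v=ray(c,p,T);return o+v*(z-o[2])/v[2]
def tri(rs):
    A=0;b=0
    for o,v in rs:
        P=np.eye(3)-np.outer(v,v);A=A+P;b=b+P@o
    x=np.linalg.solve(A,b);return x,[round(float(np.linalg.norm((np.eye(3)-np.outer(v,v))@(x-o))),1) for o,v in rs]
def proj(c,X,T=None):
    T=np.linalg.inv(np.array(c['cam_to_world'] if T is None else T))
    r,_=cv2.Rodrigues(T[:3,:3]);return cv2.projectPoints(np.array(X,float).reshape(-1,1,3),r,T[:3,3],K(c),np.array(c['D'],float))[0][:,0]
E
python3 - <<'E'
from h import *
d=pickle.load(open('d0.pkl','rb'))
s=d['scene']['image'][135:285,190:390,::-1];cv2.imwrite('pics/c1.png',cv2.resize(s,None,fx=4,fy=4,interpolation=cv2.INTER_CUBIC))
s=d['side']['image'][140:340,180:380,::-1];cv2.imwrite('pics/c2.png',cv2.resize(s,None,fx=3,fy=3,interpolation=cv2.INTER_CUBIC))
E
```

```text
(no output)
```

View pics/c1.png

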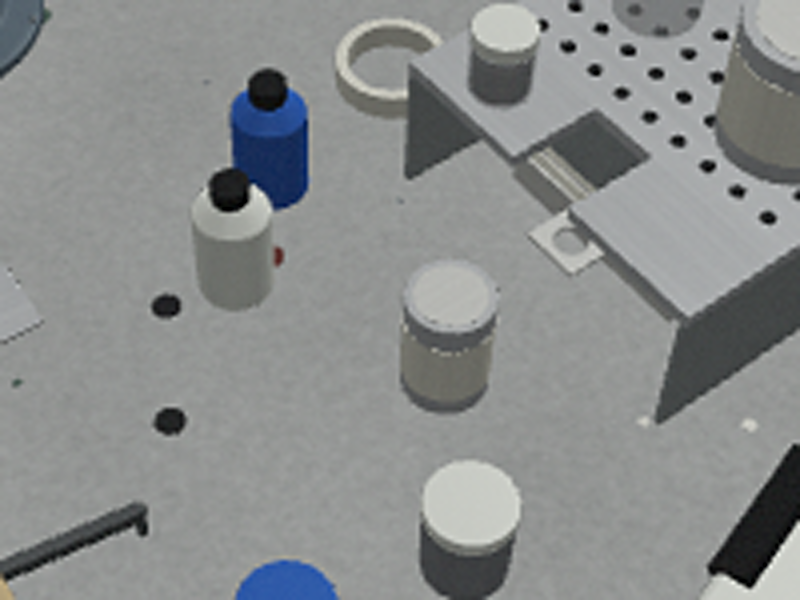

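View pics/c2.png

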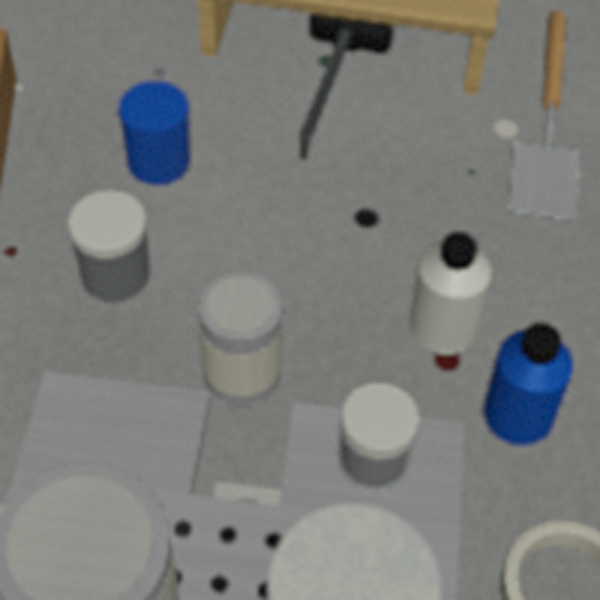

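```bash
python3 - <<'E'
from h import *
d=pickle.load(open('d0.pkl','rb'));S,D=d['scene'],d['side']
np.set_printoptions(precision=1,suppress=True)
P={'deckL':((292.5,151.75),(335,280.7)),'deckR':((361.25,215.5),(196,264.3)),'nL':((318,174.5),(276.7,275)),'nR':((333.25,187.5),(249.3,270)),
'hookend':((225.5,262),(282,184.3)),'tip':((226,268.5),(281.3,192.3)),'cantop':((303,207.5),(260.3,241.7)),'tubtop':((307.5,259.5),(216,214.3)),'bottop':((247.3,181),(333,222)),
'riserA':((160,226),(348,143)),'riserB':((208,315),(247,137))}
for k,(a,b) in P.items(): print(k,*tri([ray(S,a),ray(D,b)]))
print('hole',plane(S,(332.5,195),34)); print('tongue end',plane(S,((568/4+530/4)/2+190,(273+236)/8+135),34), plane(D,(180+247/3,140+485/3),34))
print('handle top',plane(D,(297,147),36));print('tape',plane(S,(287,151),12))
for n,p in dict(bluebot=(257,178),bluetub=(262,300),spat=(183,216)).items():print(n,plane(S,p,5))
print('cantop z100',plane(S,(303,207.5),100),plane(D,(260.3,241.7),100))
E
```

```text
deckL [400.9 214.1 123.7] [2.2, 2.2]
deckR [699.9 207.8 122.9] [0.8, 0.8]
nL [521.6 213.4 125.2] [1.2, 1.2]
nR [583.3 211.7 128.1] [1.8, 1.8]
hookend [ 545.  -135.5   32.6] [2.3, 2.3]
tip [ 545.3 -136.7   -2.1] [1.2, 1.2]
cantop [571.2 115.2  99.8] [0.1, 0.1]
tubtop [696.3  27.1  75.2] [0.6, 0.6]
bottop [404.7  45.1 110.7] [0.2, 0.2]
riserA [ 377.6 -233.9  112.7] [13.1, 13.1]
riserB [ 666.2 -264.    85.7] [4.7, 4.7]
hole [553.  252.9  34. ]
tongue end [553.7 230.8  34. ] [551.7 233.8  34. ]
handle top [ 512.1 -298.2   36. ]
tape [304.7 276.5  12. ]
bluebot [335.2 127.6   5. ]
bluetub [ 686.6 -116.6    5. ]
spat [ 321.2 -138.9    5. ]
cantop z100 [571.4 115.1 100. ] [571.2 115.3 100. ]
```

```bash
cat >> h.py <<'E'
def plan(wps,start):
    "wps: [(x,y,z,yaw)] one call each; start same; prints total increments for each call"
    p=np.array(start,float)
    for w in wps:
        w=np.array(w,float);D=w-p;a=np.radians(p[3]);c,s=np.cos(a),np.sin(a)
        print([round(float(v),2) for v in (c*D[0]+s*D[1],s*D[0]-c*D[1],-D[2],-np.radians(D[3]))],'dist',round(float(np.linalg.norm(D[:3]))));p=w
E
python3 - <<'E'
from h import *
d=pickle.load(open('d0.pkl','rb'));S=d['scene']
for p in [(373,250),(367,283),(427,328),(404,242)]: print(plane(S,p,30))
plan([(290,-460,300,53),(385,-265,300,89),(480,-70,250,89),(571,115,180,89)],(199.4,-644.9,245.3,17.18))
E
```

```text
[765.73558873 209.97724482  30.        ]
[827.76578587 123.48829297  30.        ]
[1006.10899506  151.31639536   30.        ]
[800.8926876  298.06677756  30.        ]
[141.17, -149.89, -54.7, -0.63] dist 213
[212.91, -41.48, -0.0, -0.63] dist 217
[196.63, 91.58, 50.0, -0.0] dist 223
[186.56, 87.76, 70.0, -0.0] dist 218
```

Call:
drive_tool(increments=[[[28,-30,-11,-0.126],[56,-60,-22,-0.252],[85,-90,-33,-0.378],[113,-120,-44,-0.504],[141,-150,-55,-0.63]]], fingers=85)

```text
clock: 0.72
position: [290.1, -458.4, 300.3]
eef_rot: [-180.0, -0.0, 53.5]
force: [-0.7, 0.3, 0.3]
gripper_width: 84.7
finger_force: 0.0
```

Call:
drive_tool(increments=[[[43,-8,0,-0.126],[85,-17,0,-0.252],[128,-25,0,-0.378],[170,-33,0,-0.504],[213,-41,0,-0.63]]])

```text
clock: 1.35
position: [384.5, -263.3, 300.1]
eef_rot: [-180.0, 0.0, 89.6]
force: [-0.1, 0.9, -0.1]
gripper_width: 85.2
finger_force: 0.0
```

Call:
drive_tool(increments=[[[39,18,0,0],[79,37,0,0],[118,55,0,0],[157,73,20,0],[197,92,30,0]]])

```text
clock: 1.98
position: [478.2, -67.7, 269.3]
eef_rot: [-179.9, 0.0, 89.3]
force: [1.0, 0.5, 0.0]
gripper_width: 85.2
finger_force: 0.0
```

Call:
drive_tool(increments=[[[46,23,10,0],[92,45,20,0],[138,68,30,0],[184,91,40,0],[184,91,40,0]]])

```text
clock: 2.6
position: [571.2, 119.0, 229.1]
eef_rot: [-179.9, -0.2, 89.8]
force: [0.0, -0.8, 0.6]
gripper_width: 84.7
finger_force: 0.0
```

```bash
cat >> h.py <<'E'
def wristT(s,c):
    from scipy.spatial.transform import Rotation as R
    T=np.eye(4);T[:3,:3]=R.from_euler('xyz',s['eef_rot'],degrees=True).as_matrix();T[:3,3]=s['position'];return T@np.array(c['hand_eye'])
def snap(fn):
    from station import arm
    s=arm.state();c=arm.read_camera('wrist');c['T']=wristT(s,c);c['s']=s
    cv2.imwrite(f'pics/{fn}.png',c['image'][:,:,::-1]);pickle.dump(c,open(fn+'.pkl','wb'));return c
E
python3 - <<'E'
from h import *
c=snap('w1');print(c['s']['position'],c['s']['eef_rot'],c['vfov'],c['D'],c['hand_eye'])
print(proj(c,[[571.3,115.2,100],[553,253,34],[552.5,212,128]],c['T']))
E
```

```text
[571.17102585 119.01693704 229.0951943 ] [-1.79879250e+02 -1.74690037e-01  8.97724529e+01] 66.6979430756768 [-0.07220142  0.          0.          0.          0.        ] [[ 1.36017270e-05 -9.60815098e-01 -2.77190091e-01  7.12303239e+01]
 [ 9.99999091e-01 -3.60573967e-04  1.29891593e-03 -9.37855947e-01]
 [-1.34796557e-03 -2.77189857e-01  9.60814220e-01 -1.27416221e+02]
 [ 0.00000000e+00  0.00000000e+00  0.00000000e+00  1.00000000e+00]]
[[285.0356904  206.86512025]
 [264.8335835   45.87949458]
 [257.00593017  81.4355495 ]]
```

View pics/w1.png

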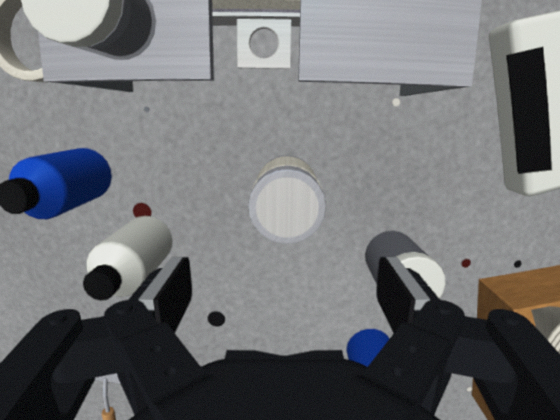

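```bash
python3 - <<'E'
from h import *
np.set_printoptions(precision=1,suppress=True)
c=pickle.load(open('w1.pkl','rb'));T=c['T']
print('can',plane(c,(287,204),100,T),'hole',plane(c,(263.5,42),34,T))
for p in [(40,82),(212,79),(300,81),(472,87)]:print(plane(c,p,130,T))
for p in [(237,67),(290,69)]:print('tongue',plane(c,p,34,T))
d=pickle.load(open('d0.pkl','rb'));S=d['scene']
print('holetri',tri([ray(S,(332.5,195)),ray(c,(263.5,42),T)]),'can',tri([ray(S,(303,207.5)),ray(d['side'],(260.3,241.7)),ray(c,(287,204),T)]))
plan([(571.8,116,60,89.8)],(571.2,119,229.1,89.8))
E
```

```text
can [572.9 117.7 100. ] hole [551.8 256.4  34. ]
[399.1 216.  130. ]
[522.3 213.8 130. ]
[581.6 211.9 130. ]
[700.8 209.7 130. ]
tongue [526.3 234.4  34. ]
tongue [576.6 232.2  34. ]
holetri (array([550.9, 256.7,  29.2]), [0.9, 0.9]) can (array([571.8, 116.1,  99.6]), [0.9, 1.0, 1.9])
[-3.0, 0.61, 169.1, -0.0] dist 169
```

Call:
drive_tool(increments=[[[-3,0.6,40,0],[-3,0.6,80,0],[-3,0.6,120,0],[-3,0.6,150,0],[-3,0.6,169,0]]])

```text
clock: 3.28
position: [571.4, 109.1, 60.0]
eef_rot: [-179.9, 0.1, 89.2]
force: [0.3, 0.8, 0.4]
gripper_width: 85.0
finger_force: 0.0
```

Call:
drive_tool(increments=[[[0,0,0,0],[0,0,0,0],[0,0,0,0],[0,0,0,0],[0,0,0,0]]], fingers=55, force=40)

```text
clock: 3.9
position: [572.1, 111.2, 61.6]
eef_rot: [180.0, 0.0, 89.4]
force: [-0.2, -0.5, -1.1]
gripper_width: 65.2
finger_force: 45.0
```

Call:
drive_tool(increments=[[[0,0,-15,0],[0,0,-30,0],[2,30,-30,0],[4,66,-30,0],[4,100,-30,0]]])

```text
clock: 4.53
position: [673.6, 114.4, 92.9]
eef_rot: [179.9, -0.0, 89.4]
force: [0.2, -0.1, -2.6]
gripper_width: 65.0
finger_force: 45.6
```

Call:
drive_tool(increments=[[[0,24,0,0],[0,33,0,0],[0,33,12,0],[0,33,24,0],[0,33,28,0]]])

```text
clock: 5.15
position: [703.3, 113.5, 61.6]
eef_rot: [-179.8, 0.1, 89.4]
force: [-0.4, 0.0, 4.5]
gripper_width: 65.3
finger_force: 46.6
```

Call:
drive_tool(increments=[[[0,0,1,0],[0,0,1.5,0],[0,0,1.5,0]]])

```text
clock: 5.52
position: [705.3, 113.9, 62.1]
eef_rot: [180.0, -0.0, 89.4]
force: [-0.5, -0.2, -2.9]
gripper_width: 65.4
finger_force: 45.7
```

Call:
drive_tool(increments=[[[0,0,0.5,0],[0,0,1,0],[0,0,1,0],[0,0,1,0]]])

```text
clock: 6.02
position: [705.4, 113.9, 61.6]
eef_rot: [180.0, 0.0, 89.4]
force: [-0.6, 0.3, 3.4]
gripper_width: 65.3
finger_force: 46.1
```

Call:
drive_tool(increments=[[[0,0,0,0],[0,0,0,0],[0,0,0,0]]])

```text
clock: 6.4
position: [705.4, 113.9, 61.6]
eef_rot: [180.0, 0.0, 89.4]
force: [-2.1, -0.8, 4.9]
gripper_width: 65.4
finger_force: 46.2
```

Call:
drive_tool(increments=[[[0,0,0,0],[0,0,0,0],[0,0,0,0],[0,0,0,0]]], fingers=85)

```text
clock: 6.9
position: [705.1, 113.8, 60.6]
eef_rot: [180.0, -0.0, 89.4]
force: [-0.4, 0.4, -0.5]
gripper_width: 85.3
finger_force: 0.0
```

Call:
drive_tool(increments=[[[0,0,-20,0],[0,0,-60,0],[0,0,-100,0],[0,0,-140,0],[0,0,-170,0]]])

```text
clock: 7.52
position: [705.6, 114.3, 234.9]
eef_rot: [179.8, -0.1, 89.4]
force: [0.5, -0.4, 0.2]
gripper_width: 85.1
finger_force: 0.0
```

Call:
drive_tool(increments=[[[-33,-17,0,0],[-66,-34,0,0],[-99,-51,0,0],[-132,-68,0,0],[-165,-85,0,0]]])

```text
clock: 8.15
position: [618.0, -51.0, 232.6]
eef_rot: [179.9, 0.0, 89.4]
force: [0.5, -0.8, -1.1]
gripper_width: 85.0
finger_force: 0.0
```

Call:
drive_tool(increments=[[[-33,-17,0,0],[-66,-34,0,0],[-99,-51,0,0],[-132,-68,0,0],[-148,-76,0,0]]])

```text
clock: 8.78
position: [540.0, -199.4, 232.1]
eef_rot: [179.9, 0.1, 89.2]
force: [1.0, -0.3, -0.0]
gripper_width: 85.1
finger_force: 0.0
```

Call:
drive_tool(increments=[[[0,0,0,0],[0,0,0,0],[0,0,0,0]]])

```text
clock: 9.15
position: [541.4, -195.6, 231.0]
eef_rot: [180.0, -0.0, 89.5]
force: [-0.6, 0.3, 0.1]
gripper_width: 85.1
finger_force: 0.0
```

```bash
python3 - <<'E'
from h import *
c=snap('w2');print(c['s']['position'],c['s']['eef_rot'])
print(proj(c,[[545,-137,0],[545,-136,36],[510,-309,36]],c['T']))
E
```

```text
[ 541.43881332 -195.59139255  230.99315511] [ 1.79965444e+02 -4.02983663e-02  8.95362416e+01]
[[286.94576756 125.7092328 ]
 [287.35553443 125.97611854]
 [257.32577031 283.02845228]]
```

View pics/w2.png

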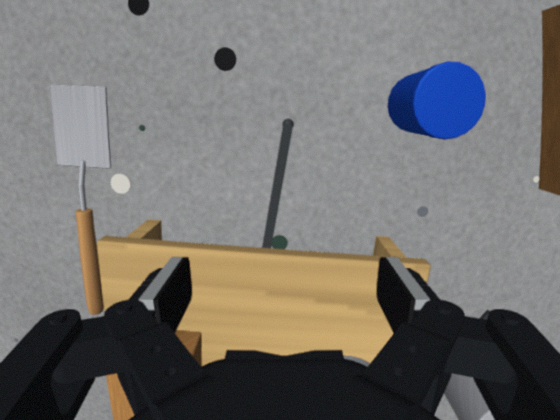

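```bash
python3 - <<'E'
from h import *
np.set_printoptions(precision=1,suppress=True)
c=pickle.load(open('w2.pkl','rb'));T=c['T']
g=cv2.cvtColor(c['image'],cv2.COLOR_RGB2GRAY)
L=[]
for r in range(118,240,10):
    x=np.where(g[r,250:305]<85)[0]
    if len(x):L.append((250+(x.min()+x.max())/2,r));print(r,250+x.min(),250+x.max(),end=' | ')
L=np.array(L);P=np.array([plane(c,p,36,T) for p in L]);k=np.polyfit(P[:,1],P[:,0],1);print('\n',P[0],P[-1],'yaw',90-np.degrees(np.arctan(k[0])))
ys=np.where((g[110:140,284:292]<85).any(1))[0];e=plane(c,(287.5,110+ys.min()),36,T);print('end',e)
d=pickle.load(open('d0.pkl','rb'))
print('end tri',tri([ray(d['scene'],(225.5,261.5)),ray(d['side'],(282,184.3)),ray(c,(287.5,124),T)]))
for p in [(98,240),(428,264)]:print('riser',plane(c,p,106,T))
u=np.array([k[0],1])/np.hypot(k[0],1);yaw=np.degrees(np.arctan2(u[1],u[0]))
tip=np.array([np.polyval(k,e[1]-4),e[1]-4]);print('tip',tip,u,yaw)
gpt=tip-45*u;print(gpt)
s=c['s']
plan([(gpt[0],gpt[1],100,yaw),(gpt[0],gpt[1],25,yaw)],(*s['position'],s['eef_rot'][2]))
E
```

```text
128 283 291 | 138 281 289 | 148 280 288 | 158 278 286 | 168 276 284 | 178 274 282 | 188 273 280 | 198 271 279 | 208 269 277 | 218 268 275 | 228 266 273 | 238 264 285 | 
 [ 544.6 -138.    36. ] [ 530.5 -254.1   36. ] yaw 81.04490902538161
end [ 545.2 -129.3   36. ]
end tri (array([ 544.8, -134.5,   33.8]), [1.7, 2.1, 0.5])
riser [ 378.4 -227.3  106. ]
riser [ 668.3 -252.4  106. ]
tip [ 544.5 -133.3] [0.2 1. ] 81.04490902538161
[ 537.5 -177.7]
[17.81, -4.08, 130.99, 0.15] dist 132
[0.0, 0.0, 75.0, -0.0] dist 75
```

Call:
drive_tool(increments=[[[6,-1,30,0.05],[12,-3,65,0.12],[18,-4.5,100,0.17],[18,-4.5,130,0.17],[18,-4.5,150,0.17]]], fingers=50)

```text
clock: 9.82
position: [536.3, -178.5, 79.4]
eef_rot: [-179.9, -0.0, 79.7]
force: [0.5, 0.1, -0.0]
gripper_width: 50.3
finger_force: 0.0
```

Call:
drive_tool(increments=[[[0,0,20,0],[0,0,40,0],[0,0,56,0],[0,0,56,0]]])

```text
clock: 10.32
position: [535.6, -179.2, 23.6]
eef_rot: [-179.9, -0.0, 79.6]
force: [-0.6, -0.3, -0.6]
gripper_width: 50.1
finger_force: 0.0
```

```bash
python3 - <<'E'
from h import *
c=snap('w3');print(c['s']['position'],c['s']['eef_rot'],c['s']['force'])
E
```

```text
[ 535.60396561 -179.21618713   23.56043635] [-1.79868709e+02 -1.28099284e-02  7.96301916e+01] [-0.64095716 -0.25045387 -0.56926966]
```

View pics/w3.png

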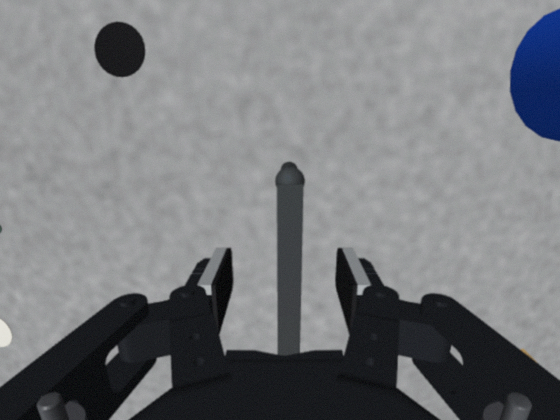

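Call:
drive_tool(increments=[[[0,1.5,0,0],[0,1.5,0,0]]])

```text
clock: 10.62
position: [538.6, -179.8, 25.6]
eef_rot: [179.9, 0.0, 79.6]
force: [-0.3, -0.8, 0.4]
gripper_width: 50.7
finger_force: 0.0
```

Call:
drive_tool(increments=[[[0,0,0,0],[0,0,0,0],[0,0,0,0],[0,0,0,0],[0,0,0,0]]], fingers=0, force=100)

```text
clock: 11.25
position: [537.8, -179.7, 25.0]
eef_rot: [-180.0, 0.0, 79.6]
force: [-1.0, 0.9, 4.7]
gripper_width: 8.2
finger_force: 97.8
```

Call:
drive_tool(increments=[[[0,0,-4,0],[0,0,-8,0],[0,0,-8,0]]])

```text
clock: 11.62
position: [538.1, -179.6, 33.0]
eef_rot: [180.0, -0.0, 79.6]
force: [0.5, 0.9, -0.3]
gripper_width: 8.2
finger_force: 97.5
```

Call:
drive_tool(increments=[[[10,0,-2,0],[25,0,-4,0],[45,0,-6,0],[65,0,-6,0],[85,0,-6,0]]])

```text
clock: 12.25
position: [553.4, -94.0, 38.9]
eef_rot: [180.0, -0.0, 79.7]
force: [-0.4, 0.6, -1.1]
gripper_width: 8.1
finger_force: 97.5
```

Call:
drive_tool(increments=[[[20,0,0,0],[40,0,0,0],[60,0,0,0],[75,0,0,0],[80,0,0,0]]])

```text
clock: 12.88
position: [567.8, -15.9, 38.9]
eef_rot: [180.0, -0.0, 79.7]
force: [0.0, -0.6, -2.2]
gripper_width: 8.0
finger_force: 97.5
```

Call:
drive_tool(increments=[[[0,0,5,0],[0,0,10,0],[0,0,13,0],[0,0,13,0]]])

```text
clock: 13.38
position: [567.3, -18.1, 25.5]
eef_rot: [-180.0, 0.0, 79.6]
force: [-0.3, 0.1, -0.8]
gripper_width: 8.0
finger_force: 97.6
```

```bash
python3 - <<'E'
from h import *
from station import arm
c=arm.read_camera('side');pickle.dump(c,open('s2.pkl','wb'))
cv2.imwrite('pics/s2.png',cv2.resize(c['image'][120:320,160:360,::-1],None,fx=3,fy=3,interpolation=cv2.INTER_CUBIC));print(arm.state()['position'],arm.state()['force'])
E
```

```text
[567.40580308 -17.92462886  25.67654955] [ 0.12269214 -0.61088813 -1.50915532]
```

View pics/s2.png

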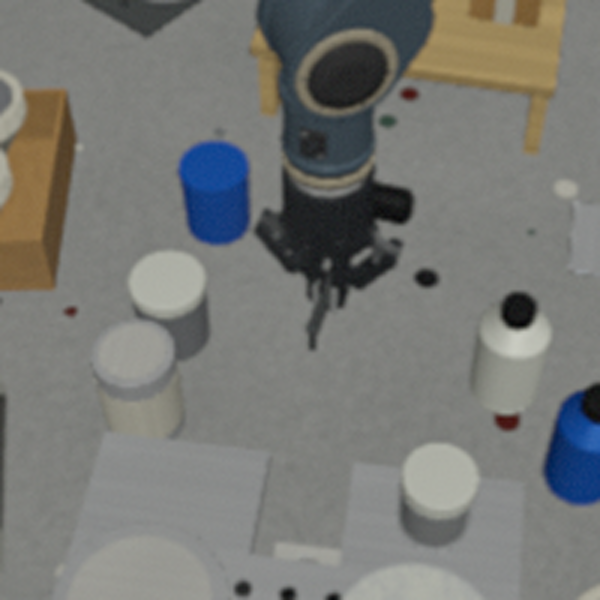

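Call:
drive_tool(increments=[[[0,0,0.7,0],[0,0,1.2,0],[0,0,1.2,0]]])

```text
clock: 13.8
position: [567.6, -17.6, 25.0]
eef_rot: [180.0, 0.0, 79.6]
force: [-0.8, -0.7, 5.3]
gripper_width: 8.0
finger_force: 98.3
```

Call:
drive_tool(increments=[[[0,0,0,0],[0,0,0,0],[0,0,0,0],[0,0,0,0]]], fingers=50)

```text
clock: 14.3
position: [567.6, -17.2, 24.5]
eef_rot: [180.0, -0.0, 79.6]
force: [-0.7, -0.0, 0.5]
gripper_width: 49.9
finger_force: 0.0
```

Call:
drive_tool(increments=[[[0,0,-30,0],[0,0,-70,0],[-40,0,-110,0],[-90,0,-150,0],[-130,0,-150,0]]])

```text
clock: 14.92
position: [545.8, -147.2, 178.1]
eef_rot: [179.6, 0.1, 79.6]
force: [0.2, -0.9, -0.3]
gripper_width: 50.0
finger_force: 0.0
```

Call:
drive_tool(increments=[[[0,0,0,0],[0,0,0,0],[0,0,0,0]]])

```text
clock: 15.3
position: [544.3, -143.4, 174.4]
eef_rot: [-180.0, -0.0, 79.8]
force: [-0.3, 0.8, -0.1]
gripper_width: 49.9
finger_force: 0.0
```

```bash
python3 - <<'E'
from h import *
c=snap('w4');print(c['s']['position'],c['s']['eef_rot'],c['s']['force'])
E
```

```text
[ 544.30882038 -143.37046178  174.36113301] [-1.79976129e+02 -4.91040339e-02  7.97914108e+01] [-0.32934697  0.8036149  -0.11943082]
```

View pics/w4.png

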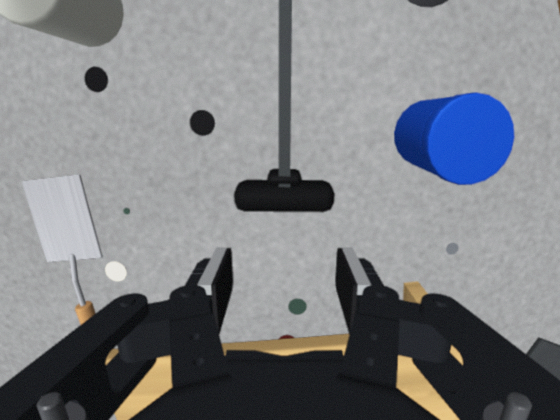

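```bash
python3 - <<'E'
from h import *
np.set_printoptions(precision=1,suppress=True)
c=pickle.load(open('w4.pkl','rb'));T=c['T'];g=cv2.cvtColor(c['image'],cv2.COLOR_RGB2GRAY)
m=(g[150:240,215:350]<45).astype(np.uint8);n,l,st,ce=cv2.connectedComponentsWithStats(m);i=1+st[1:,4].argmax();print('handle bbox',st[i]+[215,150,0,0,0])
a,b=plane(c,(st[i][0]+215,195),22,T),plane(c,(st[i][0]+215+st[i][2],195),22,T);print('width',np.linalg.norm(a-b),(a+b)/2)
L=[]
for r in range(5,165,10):
    x=np.where(g[r,265:305]<95)[0];L.append(plane(c,(265+(x.min()+x.max())/2,r),36,T))
L=np.array(L);k=np.polyfit(L[:,1],L[:,0],1);yaw=90-np.degrees(np.arctan(k[0]));print('yaw',yaw)
top=plane(c,(284,180),36,T);bot=plane(c,(284,211),18,T);print('handle near/far',top,bot)
h=(a+b)/2;u=np.array([np.sin(np.radians(90-yaw)),np.cos(np.radians(90-yaw))])
h[0]=np.polyval(k,h[1]);G=h[:2]+35*u;print('h',h,'grip',G,'tip',h[:2]+175*u)
s=c['s'];plan([(G[0],G[1],25,yaw)],(*s['position'],s['eef_rot'][2]))
E
```

```text
handle bbox [ 235  170   99   41 3043]
width 89.67191143568115 [ 544.2 -143.2   22. ]
yaw 79.42067793693947
handle near/far [ 546.7 -126.7   36. ] [ 540.8 -159.2   18. ]
h [ 543.4 -143.2   22. ] grip [ 549.8 -108.8] tip [575.5  28.8]
[35.03, -0.68, 149.36, 0.01] dist 153
```

Call:
drive_tool(increments=[[[18,-0.5,20,0],[36,-0.5,50,0],[36,-0.5,90,0],[36,-0.5,125,0],[36,-0.5,150,0]]])

```text
clock: 15.98
position: [549.7, -108.3, 22.8]
eef_rot: [-179.9, -0.0, 79.8]
force: [0.6, 0.1, -0.0]
gripper_width: 50.1
finger_force: 0.0
```

Call:
drive_tool(increments=[[[0,0,0,0],[0,0,0,0]]])

```text
clock: 16.23
position: [551.0, -109.0, 25.4]
eef_rot: [179.9, -0.0, 79.7]
force: [-0.3, -0.1, -0.9]
gripper_width: 50.2
finger_force: 0.0
```

```bash
python3 - <<'E'
from h import *
c=snap('w5');T=c['T'];print(c['s']['position'],c['s']['eef_rot'])
g=cv2.cvtColor(c['image'],cv2.COLOR_RGB2GRAY)
for r in range(20,340,40):
    x=np.where(g[r,255:325]<95)[0]
    if len(x):print(r,255+x.min(),255+x.max())
E
```

```text
[ 550.98054321 -108.97650861   25.42036979] [ 1.79921537e+02 -2.52908904e-02  7.96958304e+01]
20 271 297
60 271 297
100 271 296
140 271 296
180 271 295
220 272 295
260 272 294
300 255 324
```

Call:
drive_tool(increments=[[[0,0,0,0],[0,0,0,0],[0,0,0,0],[0,0,0,0],[0,0,0,0]]], fingers=0, force=100)

```text
clock: 16.9
position: [550.5, -109.9, 25.5]
eef_rot: [179.9, 0.0, 79.6]
force: [-1.4, 0.2, 7.0]
gripper_width: 8.0
finger_force: 97.9
```

Call:
drive_tool(increments=[[[0,0,-10,0],[0,0,-20,0],[0,0,-35,-0.05],[0,0,-50,-0.1],[0,0,-50,-0.158]]])

```text
clock: 17.52
position: [551.1, -109.8, 76.4]
eef_rot: [179.8, 0.0, 88.8]
force: [-0.3, 0.5, -1.7]
gripper_width: 7.8
finger_force: 97.7
```

Call:
drive_tool(increments=[[[0,0,0,0],[0,0,0,0]]])

```text
clock: 17.77
position: [549.9, -109.8, 74.6]
eef_rot: [-180.0, 0.0, 88.6]
force: [-0.5, 0.3, -2.2]
gripper_width: 8.1
finger_force: 97.7
```

Call:
drive_tool(increments=[[[30,-1,0,0],[70,-2.5,0,0],[110,-4,0,0],[150,-5,0,0],[170,-6,0,0]]])

```text
clock: 18.4
position: [547.8, 63.0, 74.7]
eef_rot: [180.0, -0.0, 88.8]
force: [0.6, -0.4, -2.7]
gripper_width: 7.9
finger_force: 97.7
```

Call:
drive_tool(increments=[[[0,0,0,0],[0,0,0,0]]])

```text
clock: 18.65
position: [548.1, 58.1, 74.3]
eef_rot: [-180.0, 0.1, 88.5]
force: [0.1, -0.6, -1.8]
gripper_width: 7.9
finger_force: 97.7
```

```bash
python3 - <<'E'
from h import *
from station import arm
s=arm.state();print(s['position'],s['eef_rot'],s['force'])
a=arm.read_camera('scene');b=arm.read_camera('side');pickle.dump((a,b),open('s3.pkl','wb'))
p=s['position'];y=np.radians(88.7);tip=[p[0]+140*np.cos(y),p[1]+140*np.sin(y),50]
print(tip,proj(a,[tip,[551.5,253.5,34]]),proj(b,[tip,[551.5,253.5,34]]))
A=cv2.resize(a['image'][150:250,270:370,::-1],(600,600),interpolation=cv2.INTER_CUBIC)
B=cv2.resize(b['image'][200:320,230:290,::-1],(200,400),interpolation=cv2.INTER_CUBIC)
o=np.zeros((600,800,3),np.uint8);o[:,:600]=A;o[:400,600:]=B;cv2.imwrite('pics/s3.png',o)
E
```

```text
[548.08600223  58.1441997   74.28807075] [-1.79965091e+02  9.91231344e-02  8.85358176e+01] [ 0.06622334 -0.60709095 -1.80463572]
[np.float64(551.2622289278391), np.float64(198.10816500549515), 50] [[319.06285712 199.99559128]
 [332.31189665 194.61505054]] [[264.4607926  284.42263253]
 [261.31742618 309.60929732]]
```

View pics/s3.png

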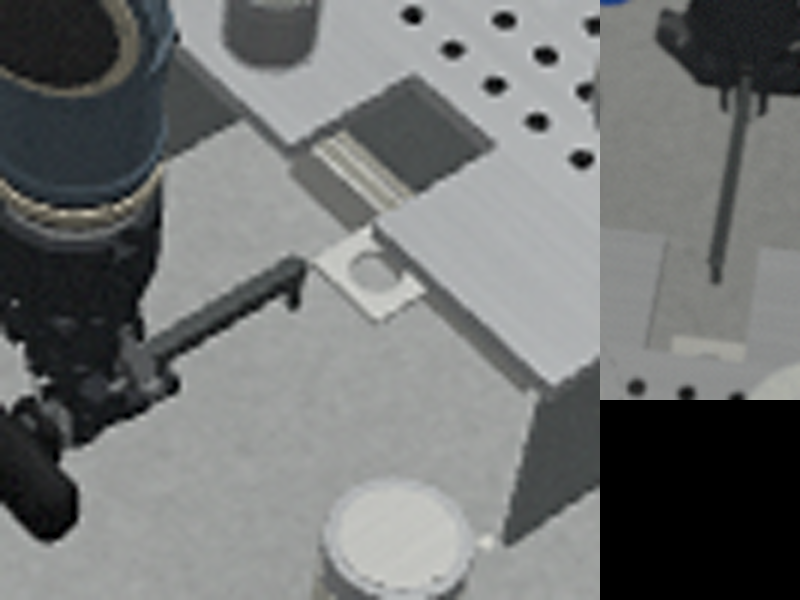

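Call:
drive_tool(increments=[[[15,0,0,0],[30,-0.5,0,0],[45,-1,0,0],[54,-1,0,0],[54,-1,0,0]]])

```text
clock: 19.38
position: [548.2, 115.7, 74.7]
eef_rot: [180.0, -0.0, 88.8]
force: [0.7, -0.3, -1.8]
gripper_width: 8.3
finger_force: 97.7
```

Call:
drive_tool(increments=[[[0,0,3,0],[0,0,6,0],[0,0,9,0],[0,0,9,0]]])

```text
clock: 19.88
position: [548.1, 114.1, 65.2]
eef_rot: [-180.0, 0.0, 88.7]
force: [0.6, 0.3, -1.4]
gripper_width: 8.0
finger_force: 97.7
```

```bash
python3 - <<'E'
from h import *
from station import arm
s=arm.state();print(s['position'],s['eef_rot'],s['force'])
a=arm.read_camera('scene');b=arm.read_camera('side')
p=s['position'];y=np.radians(s['eef_rot'][2]);tip=[p[0]+140*np.cos(y),p[1]+140*np.sin(y),p[2]-25]
print(tip,proj(a,[tip,[551.5,253.5,34]]),proj(b,[tip]))
cv2.imwrite('pics/s4.png',cv2.resize(a['image'][150:250,270:370,::-1],(600,600),interpolation=cv2.INTER_CUBIC))
E
```

```text
[548.0885096  114.05757287  65.22529984] [-1.79962879e+02  1.62229068e-02  8.86632045e+01] [ 0.60596359  0.32692078 -1.41639596]
[np.float64(551.3546209296527), np.float64(254.0194695348864), np.float64(40.22529984238486)] [[332.62720477 193.19814793]
 [332.31189665 194.61505054]] [[261.31796462 308.59369723]]
```

View pics/s4.png

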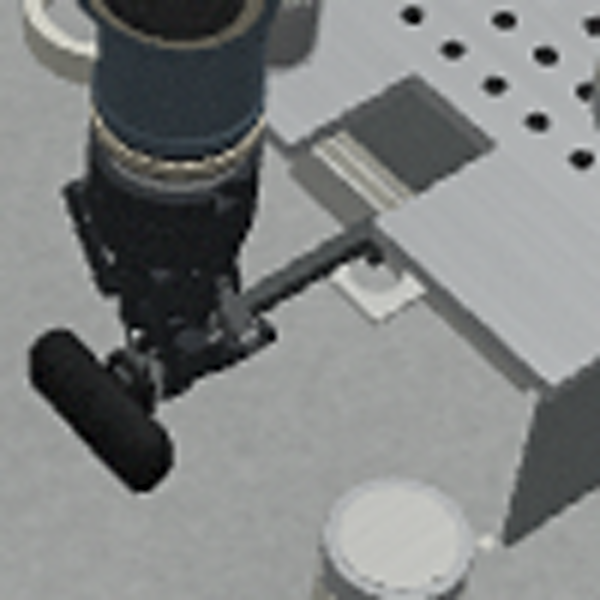

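Call:
drive_tool(increments=[[[0,0,3,0],[0,0,7,0],[0,0,10,0],[0,0,10,0]]])

```text
clock: 20.48
position: [548.0, 114.3, 55.2]
eef_rot: [-180.0, 0.0, 88.7]
force: [-0.9, 0.4, -1.7]
gripper_width: 8.3
finger_force: 97.7
```

Call:
drive_tool(increments=[[[0,0,4,0],[0,0,8,0],[0,0,10,0],[0,0,10,0]]])

```text
clock: 20.98
position: [548.2, 114.3, 45.4]
eef_rot: [-180.0, 0.0, 88.7]
force: [-0.4, 0.6, -1.1]
gripper_width: 8.1
finger_force: 97.7
```

Call:
drive_tool(increments=[[[-4,0,0,0],[-8,0,0,0],[-12,0,0,0],[-17,0,0,0],[-22,0.1,0,0]]])

```text
clock: 21.6
position: [547.9, 92.6, 45.7]
eef_rot: [180.0, -0.0, 88.7]
force: [0.4, 2.5, -1.8]
gripper_width: 8.3
finger_force: 97.6
```

Call:
drive_tool(increments=[[[-6,0,0,0],[-12,0,0,0],[-18,0,0,0],[-24,0,0,0],[-30,0,0,0]]])

```text
clock: 22.22
position: [547.2, 62.0, 45.6]
eef_rot: [180.0, 0.0, 88.7]
force: [0.6, 3.6, -2.6]
gripper_width: 8.1
finger_force: 97.6
```

Call:
drive_tool(increments=[[[-6,0,0,0],[-12,0,0,0],[-18,0,0,0],[-24,0,0,0],[-30,0,0,0]]])

```text
clock: 22.85
position: [546.5, 32.0, 45.6]
eef_rot: [180.0, 0.0, 88.7]
force: [-0.0, 3.0, -1.2]
gripper_width: 8.2
finger_force: 97.6
```

Call:
drive_tool(increments=[[[-6,0,0,0],[-12,0,0,0],[-18,0,0,0],[-24,0,0,0],[-30,0,0,0]]])

```text
clock: 23.48
position: [545.8, 2.0, 45.6]
eef_rot: [180.0, 0.0, 88.7]
force: [0.5, 4.5, -0.7]
gripper_width: 8.0
finger_force: 97.6
```

Call:
drive_tool(increments=[[[-5,0,0,0],[-10,0,0,0],[-14,0,0,0],[-18,0,0,0],[-21,0,0,0]]])

```text
clock: 24.1
position: [545.3, -18.9, 45.6]
eef_rot: [180.0, 0.0, 88.7]
force: [0.8, 2.9, -2.0]
gripper_width: 8.2
finger_force: 97.6
```

Travelled 133 of about 141 mm; creeping to the stop.

Call:
drive_tool(increments=[[[-1.5,0,0,0],[-3,0,0,0],[-4,0,0,0],[-5,0,0,0]]])

```text
clock: 24.6
position: [545.2, -23.6, 45.6]
eef_rot: [180.0, 0.0, 88.7]
force: [0.4, 2.7, -2.0]
gripper_width: 7.9
finger_force: 97.6
```

Call:
drive_tool(increments=[[[-1,0,0,0],[-2,0,0,0],[-3,0,0,0],[-3,0,0,0]]])

```text
clock: 25.1
position: [545.2, -25.2, 45.7]
eef_rot: [180.0, -0.1, 88.7]
force: [1.2, 5.4, -2.4]
gripper_width: 8.3
finger_force: 97.5
```

Call:
drive_tool(increments=[[[-0.7,0,0,0],[-1.5,0,0,0],[-2,0,0,0],[-2,0,0,0]]])

```text
clock: 25.6
position: [545.3, -25.3, 45.7]
eef_rot: [179.9, -0.2, 88.8]
force: [0.5, 8.5, -3.4]
gripper_width: 8.1
finger_force: 97.5
```

Call:
drive_tool(increments=[[[3,0,0,0],[6,0,0,0],[9,0,0,0],[11,0,0,0],[11,0,0,0]]])

```text
clock: 26.22
position: [545.3, -17.8, 45.6]
eef_rot: [-180.0, 0.0, 88.7]
force: [0.4, 0.1, -2.3]
gripper_width: 8.4
finger_force: 97.7
```

Call:
drive_tool(increments=[[[0,0,-5,0],[0,0,-12,0],[0,0,-20,0],[0,0,-28,0],[0,0,-35,0]]])

```text
clock: 26.85
position: [545.5, -17.6, 81.4]
eef_rot: [180.0, 0.0, 88.7]
force: [-0.5, 0.1, -1.9]
gripper_width: 8.1
finger_force: 97.7
```

Call:
drive_tool(increments=[[[-10,0,0,0],[-25,0,0,0],[-45,0,0,0],[-65,0,0,0],[-75,0,0,0]]])

```text
clock: 27.48
position: [543.2, -95.0, 80.2]
eef_rot: [-180.0, 0.0, 88.5]
force: [0.9, 0.4, -2.8]
gripper_width: 8.0
finger_force: 97.7
```

Call:
drive_tool(increments=[[[0,0,0,0],[0,0,0,0]]])

```text
clock: 27.72
position: [543.7, -91.7, 80.7]
eef_rot: [180.0, -0.0, 88.7]
force: [0.1, 0.2, -1.3]
gripper_width: 8.0
finger_force: 97.7
```

```bash
python3 - <<'E'
from h import *
from station import arm
np.set_printoptions(precision=1,suppress=True)
s=arm.state();print(s['position'],s['eef_rot'],s['force'])
a=arm.read_camera('scene');pickle.dump(a,open('s5.pkl','wb'))
print('exp',proj(a,[[548,123,34],[548,101,34],[551,145,44]]))
p=proj(a,[[548,123,34]])[0].astype(int);g=cv2.cvtColor(a['image'],cv2.COLOR_RGB2GRAY)
w=g[p[1]-20:p[1]+21:2,p[0]-24:p[0]+25:2]
for i,r in enumerate(w):print(p[1]-20+2*i,*['%3d'%v for v in r])
print('x0',p[0]-24)
E
```

```text
[543.7 -91.7  80.7] [180.   -0.   88.7] [ 0.1  0.2 -1.3]
exp [[298.7 215. ]
 [292.9 218.7]
 [305.3 209.9]]
195 156 157 158 157 153 160 107 103 174 145 144 171 142 144 172 143 145 156 143 142 155 145 143 153 143
197 156 152 148 158 153 155 106 107 104 176 146 144 170 143 146 170 142 142 174 141 143 151 143 141 153
199 158 154 154 152 156 155 133 105 106 103 176 143 143 172 145 144 172 141 143 171 143 139 169 144 142
201 154 152 150 154 152 153 154 130 105 106 103 196 142 142 172 142 141 169 143 143 171 142 144 170 143
203 154 155 155 154 154 156 158 157 133 106 106 103 195 140 142 169 142 142 170 142 143 171 142 141 171
205 152 154 154 154 154 154 150 157 153 130 104 105 102 197 141 142 173 143 141 171 141 144 171 142 144
207 153 153 152 150 155 154 153 155 152 155 133  99 152 100 196 142 142 170 140 142 169 142 144 172 144
209 152 156 153 155 157 152 155 155 152 154 148 190 192 194 100 195 141 143 170 141 145 170 144 142 169
211 155 153 154 155 154 151 156 152 151 194 192 195 194 196 195 100 197 141 144 171 142 142 168 141 142
213 157 151 151 150 157 154 152 176 194 192 191 123 157 1
[... 497 characters left out ...]
6 157 154 153 114 196 154 125 153 155 159 118 107 103 103 200 144 143
225 152 157 151 153 153 154 152 156 154 157 154 149 126 155 162 153 153 156 150 117 107 104 103 201 140
227 155 157 157 155 158 160 155 155 152 151 155 157 158 155 156 157 154 156 162 159 118 105 105 103 201
229 155 157 153 157 156 156 151 153 156 155 157 155 160 158 157 156 154 156 159 159 158 117 105 103 102
231 154 152 155 156 152 157 156 152 153 156 159 160 158 154 155 156 158 153 153 151 155 155 117 104 103
233 151 152 157 160 155 157 153 159 154 152 154 152 150 157 154 155 157 157 154 155 157 154 157 118 103
235 157 158 157 158 152 153 154 158 156 158 154 151 158 154 153 152 158 155 151 154 153 150 153 159 105
x0 274
```

Call:
drive_tool(increments=[[[0,0,12,0],[0,0,25,0],[0,0,38,0],[0,0,48,0],[0,0,53,0]]])

```text
clock: 28.4
position: [543.2, -92.5, 26.6]
eef_rot: [-179.9, -0.0, 88.7]
force: [-0.0, -0.4, -2.3]
gripper_width: 8.0
finger_force: 97.7
```

Call:
drive_tool(increments=[[[0,0,1,0],[0,0,1.5,0],[0,0,2,0],[0,0,2,0]]])

```text
clock: 28.9
position: [543.8, -92.6, 25.9]
eef_rot: [180.0, 0.0, 88.7]
force: [0.6, 0.1, -1.6]
gripper_width: 8.5
finger_force: 97.7
```

Call:
drive_tool(increments=[[[0,0,0.4,0],[0,0,0.8,0],[0,0,0.8,0],[0,0,0.8,0]]])

```text
clock: 29.4
position: [543.8, -92.6, 25.6]
eef_rot: [180.0, 0.0, 88.7]
force: [-1.5, -0.0, 5.3]
gripper_width: 7.9
finger_force: 98.8
```

On the bench; opening and withdrawing.

Call:
drive_tool(increments=[[[0,0,0,0],[0,0,0,0],[0,0,0,0],[0,0,0,0]]], fingers=50)

```text
clock: 29.9
position: [543.6, -92.5, 24.7]
eef_rot: [180.0, -0.0, 88.7]
force: [0.4, 0.7, -0.5]
gripper_width: 49.7
finger_force: 0.0
```

Call:
drive_tool(increments=[[[0,0,-20,0],[0,0,-60,0],[0,0,-100,0],[0,0,-140,0],[0,0,-180,0]]])

```text
clock: 30.52
position: [543.6, -92.3, 207.6]
eef_rot: [179.9, 0.0, 88.7]
force: [0.0, -0.2, -1.0]
gripper_width: 50.0
finger_force: 0.0
```

Call:
drive_tool(increments=[[[0,0,0,0],[0,0,0,0],[0,0,0,0],[0,0,0,0]]])

```text
clock: 31.02
position: [543.0, -92.5, 203.8]
eef_rot: [-179.9, -0.0, 88.7]
force: [0.2, -0.0, -0.5]
gripper_width: 50.2
finger_force: 0.0
```

```bash
python3 - <<'E'
from h import *
from station import arm
np.set_printoptions(precision=1,suppress=True)
s=arm.state();print(s['position'],s['force'],s['gripper_width'])
c=snap('w6');T=c['T'];g=cv2.cvtColor(c['image'],cv2.COLOR_RGB2GRAY)
for r in range(10,260,20):
    x=np.where(g[r,230:340]<90)[0]
    if len(x):print(r,230+x.min(),230+x.max(),plane(c,(230+(x.min()+x.max())/2,r),36,T))
a=arm.read_camera('scene');b=arm.read_camera('side');g=cv2.cvtColor(a['image'],cv2.COLOR_RGB2GRAY)
old=pickle.load(open('s5.pkl','rb'));go=cv2.cvtColor(old['image'],cv2.COLOR_RGB2GRAY)
print('tray diff',np.abs(g[195:235,285:340].astype(int)-go[195:235,285:340]).mean())
X=[[705.5,116,100],[705.5,116,0],[696.3,27.1,78],[404.7,45.1,112]]
print('can/tub/bottle expect',proj(a,X),proj(b,X))
P=proj(b,X);h=cv2.cvtColor(b['image'],cv2.COLOR_RGB2GRAY)
cc=cv2.HoughCircles(cv2.GaussianBlur(h,(3,3),0),cv2.HOUGH_GRADIENT,1,12,param1=80,param2=12,minRadius=9,maxRadius=16)[0]
for p in P[[0,2]]:
    q=cc[np.linalg.norm(cc[:,:2]-p,axis=1)<8];print(p,q)
E
```

```text
[543.  -92.5 203.8] [ 0.2 -0.  -0.5] 50.21245875976292
30 281 290 [546.8  48.2  36. ]
50 281 290 [546.4  32.2  36. ]
70 281 290 [546.1  15.8  36. ]
90 281 289 [545.3  -0.9  36. ]
110 281 289 [544.9 -18.   36. ]
130 281 289 [544.5 -35.6  36. ]
150 281 289 [544.1 -53.6  36. ]
170 281 289 [543.7 -72.2  36. ]
190 281 289 [543.3 -91.3  36. ]
210 245 325 [ 542.9 -111.2   36. ]
230 243 327 [ 542.4 -131.8   36. ]
250 230 339 [ 541.4 -153.2   36. ]
tray diff 1.298181818181818
can/tub/bottle expect [[336.2 239.1]
 [332.1 258.8]
 [307.8 259. ]
 [247.2 180.6]] [[203.7 236.3]
 [208.6 259.3]
 [216.1 213.5]
 [333.  221.7]]
[203.7 236.3] [[203.5 235.5  13.2]]
[216.1 213.5] [[215.5 215.5  13.2]]
```

```bash
python3 -c "
from station import arm
print(arm.finish_job())"
```

```text
the job is handed in; nothing more can be done
None
```

The job is handed in at about 31 s: the can stands upright to the right of the tray's path, the tray is drawn out to its stop (about 150 mm by the camera), and the hook lies flat on the bench about 50 mm clear of the tray.

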